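# Close-pack the third hex nut in the kitting tray

### The arm

A 6-joint arm with a two-finger parallel gripper is mounted at the origin on the work surface. World frame = base frame: x ahead of the robot, y to its left, z up, the work surface at z = 0. Lengths are in m, angles in rad, forces in N, time in s.
With the tool pointing down it reaches from about 0.275 to 0.825 m from the base axis. Payload 4.9 kg.
Tool frame: the origin (TCP) lies midway between the tips of the shut fingers; the grasp point (between the pads) lies 19 mm behind it (bot.grip_depth is the distance from the TCP to the grasp point, in m); z points along the fingers, y is the line along which they close (so a half turn about z gives the same grasp; the last joint's range is limited). The gripper opens to 85 mm and grips with 20 to 120 N. Pads are 22 mm wide; open, the fingers measure 114 mm over their backs; the gripper's body (76 mm by 85 mm) begins 54 mm behind the grasp point. The pads swing forward as they close: fully open they stand 13 mm farther back than shut.
Start: joints at [1.165, 0.326, -0.193, 1.052, 0, 1.437], TCP at [0.148, 0.53, 0.202] pointing down, gripper open.
Joint ranges: [-2.65, 2.65], [-0.97, 1.79], [-1.3, 1.35], [-1.93, 2.1], [-1.47, 1.37], [-3.14, 3.14]. Speed limits (rad/s): [2.57, 2.57, 3.14, 3.14, 3.14, 3.14].

### API

Orientations are given as a unit quaternion [w, x, y, z].
In Python, from cell import bot gives the robot as it stands. Calls block until the motion is done:
- bot.move_pose(position, orientation): joint-space move of the TCP to a pose.
- bot.move_linear(position, speed=0.15, rotation=None, until_force=None): straight line of the TCP; rotation=None keeps the orientation; speed is the mean speed in m/s. With until_force (N) it stops when the force on the tool has changed by that much, and returns True; else False.
- bot.goto_joints(angles): joint-space move.
- bot.set_gripper(opening, grasp_force=None): opening from 0.0 (shut) to 1.0 (fully open); grasp_force is the grip in N (None keeps the last); returns when the fingers have stopped.
- bot.wait(seconds).
- bot.solve_ik(position, orientation): joint angles nearest the present ones, or None.
- bot.camera(name): name is "scene" or "side" or "wrist"; returns the picture (480x640x3 uint8, red, green, blue); there is no depth.
- bot.calibration(name): a dict with "mtx" (3x3 intrinsics, pixels), "extrinsics" (4x4, takes a point from world to camera coordinates); the wrist camera has in their place "hand_eye" (4x4, takes a point from camera to tool coordinates, whose origin is the TCP and whose axes are the flange's). Camera axes: x right, y down, z forward; pixel columns grow to the right and rows downward; lengths in m; the calibration is good to about 2 mm. A picture is of the moment at which its call begins: read the wrist's pose just before it. calibration takes no time and is no camera call.
A pose or a line that the arm cannot do raises bot.PlanningError and nothing moves.
- bot.close_job(): hands the job in; it is judged then, once.
Trained networks look in the newest picture that a camera, given by its name, has taken for a name from the list of things; names that differ only in an ending like _2 or _b are one class to them, and where a whole thing is asked for, a point or a joint stands for the part that bears it (a point fixed in the world has none). Each returns a list of dicts, best first, with "confidence" (0 to 1); they miss things now and then, are a little off and sometimes report something else, mostly with a low value. They report only what shows in the picture. A call takes as long as a camera call. They do not tell look-alikes from the thing itself.
- bot.search_frame(camera, thing): "bbox" ([left, top, width, height] in pixels, round what is visible of it).
Readings, each from a call of its own:
- bot.read_clock(): time.
- bot.read_joint_positions(): joint angles.
- bot.read_joint_vel(): joint speeds.
- bot.read_joint_efforts(): joint torques, N m.
- bot.read_position(): TCP position.
- bot.read_tool_rot(): TCP orientation.
- bot.read_ft_force(): force on the tool from outside, world axes, zero at the start.
- bot.read_moment(): the same for the moment, N m.
- bot.read_gripper_width(): opening from 0.0 (shut) to 1.0 (fully open).
- bot.read_finger_force(): force on a finger pad.
Only numpy, scipy, OpenCV 4.12 (cv2) and the standard library are available. Lean on these libraries where they do the work, as an engineer would, in place of code of your own. Each camera call takes 0.05 s, during which the arm holds its last target. There are 200 camera calls.

### The job

Two big hex nuts already lie side by side, flat against flat, along the far wall of the wooden tray. Pick the loose nut of the same large size from the surface plate and set it down flat in the tray, nested in the valley between those two on the robot's side, turned so that one of its flats lies against a flat of each (a few millimetres of gap do no harm), then let go of it. Leave the two packed nuts packed as they are.

Things in the scene. Friction and masses are not known exactly. Their poses are not given: they have to be found in the camera images.
- tray: Fixed plain wooden open tray, outside 148 (x) x 188 (y) x 18 mm high, walls and floor 4 mm thick (inner floor 4 mm above the plate, walls rise 14 mm above it). Origin: centre of its underside; z up. Its +x wall is the far wall, along which the two packed nuts lie side by side (along its y); its -x side is towards the robot.
- loose_nut: Plain steel hex nut lying flat on the plate: 55 mm across flats, 63.5 across corners (flats 31.8 wide), 29 high, 32 bore, about 0.36 kg. Origin: centre of underside; z up. Flats face its own +-y and 60 deg either side; corners along its +-x. Not wanted: a smaller hex nut (36 mm across flats, 18 high), a round black collar, a round tan spacer, a bronze worm wheel.
- nut_left: Packed nut in the tray on its +y side, loose, at rest; same size, origin and axes as loose_nut: flats facing the tray's +-y, a corner towards the robot, another within 4 mm of the far wall. Its centre is about 36 mm from the tray's origin along the tray's x.
- nut_right: Packed nut on the tray's -y side, otherwise as nut_left; the gap between the two is 0.5 to 3 mm (centres 55.5 to 58 mm apart). The third nut nests midway between them, its centre about 47 mm from the line of their centres, towards the tray's -x; its flats facing the tray's +-y stay free for the fingers.
There are look-alikes about, which are no part of the job. What is shaped like the loose_nut but blue, purple or red is not meant.

How it is judged:
At the end, for the whole second after the job is handed in: The third nut lies flat on the tray floor on the robot's side of the pair, centre within 65 mm of each one's (55 mm = flats touching), flats parallel within 10 degrees; the pair lie flat, each within 15 mm of its start, at most 65 mm apart centre to centre; the third nut is at rest (horizontal distance between loose_nut and nut_left below 0.065 m and horizontal distance between each of loose_nut, nut_left and nut_right below 0.065 m and (angle between the x axis of loose_nut and the x axis of nut_left, either way round below 0.175 rad or angle between the x axis of loose_nut and the x axis of nut_left, either way round between 0.872 and 1.222 rad) and (angle between the x axis of loose_nut and the x axis of nut_right, either way round below 0.175 rad or angle between the x axis of loose_nut and the x axis of nut_right, either way round between 0.872 and 1.222 rad) and x of loose_nut in the frame of tray between -0.045 and 0.01 m and z of loose_nut in the frame of tray below 0.008 m and angle between each of loose_nut, nut_left, nut_right's own z axis and vertical below 0.1 rad and distance of each of nut_left, nut_right from where it was at the start of the episode below 0.015 m and linear speed of loose_nut below 0.02 m/s).
It also fails if it takes over 32 s, if anything falls off the work surface, if the arm or the gripper's body presses on something with over 40 N, if the wrist force passes 120 N, or if a joint passes its speed limit or range.

## Working session

There is one attempt and no reset: what is moved stays moved. The work goes in short steps, each a Python script; the robot and the scene stay as the last script left them, time stands still between calls to the robot, and variables do not carry over. Pictures are saved under pics/ and viewed, at most 10 in all, crops included, and the job is handed in when it is done.

```bash
mkdir -p pics; python3 - <<'E'
from cell import bot
import cv2,numpy as np
for c in("scene","side"):
    im=bot.camera(c); cv2.imwrite(f"pics/{c}0.png",im[:,:,::-1])
    K=bot.calibration(c); print(c,K["mtx"].tolist(),K["extrinsics"].round(4).tolist() if hasattr(K["extrinsics"],'round') else K["extrinsics"])
    for t in("tray","loose_nut","nut_left","nut_right"):
        print(t,[(np.round(d["bbox"]).tolist(),round(d["confidence"],2)) for d in bot.search_frame(c,t)])
print(bot.calibration("wrist"),bot.read_tool_rot(),bot.read_clock())
E
```

```text
scene [[445.23588542268817, 0.0, 317.40081809022286], [0.0, 445.23588542268817, 238.79204361343673], [0.0, 0.0, 1.0]] [[-0.7608, 0.6489, 0.0127, 0.4235], [0.5075, 0.607, -0.6116, -0.1983], [-0.4045, -0.4588, -0.7911, 1.0438], [0.0, 0.0, 0.0, 1.0]]
tray [([286.0, 281.0, 140.0, 140.0], 0.64)]
loose_nut [([307.0, 144.0, 27.0, 24.0], 0.93), ([226.0, 182.0, 33.0, 28.0], 0.91), ([254.0, 154.0, 28.0, 25.0], 0.7), ([290.0, 120.0, 25.0, 30.0], 0.67)]
nut_left [([334.0, 346.0, 38.0, 47.0], 0.9)]
nut_right [([306.0, 326.0, 39.0, 41.0], 0.83), ([253.0, 152.0, 26.0, 27.0], 0.45)]
side [[437.0725863452686, 0.0, 320.40314679556593], [0.0, 437.0725863452686, 240.6936698652266], [0.0, 0.0, 1.0]] [[0.991, -0.1335, 0.004, -0.4665], [-0.0807, -0.6224, -0.7785, 0.0332], [0.1064, 0.7712, -0.6276, 0.7443], [0.0, 0.0, 0.0, 1.0]]
tray [([321.0, 162.0, 104.0, 66.0], 0.84)]
loose_nut [([203.0, 394.0, 54.0, 54.0], 0.87), ([312.0, 349.0, 50.0, 60.0], 0.85), ([375.0, 318.0, 45.0, 53.0], 0.67), ([227.0, 330.0, 48.0, 50.0], 0.63)]
nut_left [([366.0, 167.0, 28.0, 21.0], 0.97)]
nut_right [([378.0, 180.0, 30.0, 26.0], 0.86)]
{'mtx': array([[385.6265982 ,   0.        , 324.80877142],
       [  0.        , 385.6265982 , 237.95196495],
       [  0.        ,   0.        ,   1.        ]]), 'hand_eye': array([[ 1.16841522e-04, -9.61153659e-01, -2.76013821e-01,
         6.93920904e-02],
       [ 9.99999951e-01,  1.91997382e-04, -2.45268405e-04,
        -5.26892164e-04],
       [ 2.88734556e-04, -2.76013779e-01,  9.61153635e-01,
        -1.71088744e-01],
       [ 0.00000000e+00,  0.00000000e+00,  0.00000000e+00,
         1.00000000e+00]])} [-1.74193761e-05  1.35506332e-01  9.90776478e-01 -6.21238271e-05] 0.5
```

View pics/scene0.png

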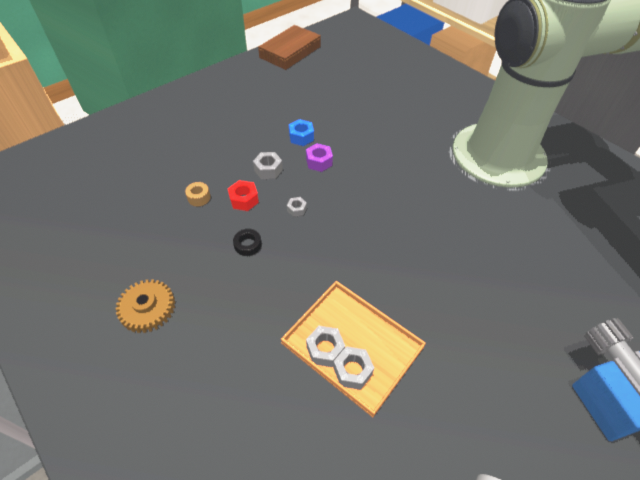

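The grey steel nut is at about (268,165). Blue, purple and red look-alikes surround it. The tray's corners are at about (338,284), (283,342), (374,411) and (424,345), and the pair is at (325,345) and (353,367). Next I'll look from close above both places.

```bash
cat > h.py <<'E'
from cell import bot
import cv2,numpy as np
from scipy.spatial.transform import Rotation as R
def quat(yaw):  # tool down, tool x along yaw
    q=(R.from_euler('z',yaw)*R.from_euler('x',np.pi)).as_quat(); return np.roll(q,1)
def wristT():   # camera->world
    q=np.array(bot.read_tool_rot()); T=np.eye(4)
    T[:3,:3]=R.from_quat(np.roll(q,-1)).as_matrix(); T[:3,3]=bot.read_position()
    return T@bot.calibration("wrist")["hand_eye"]
def p2w(px,K,Twc,z):
    d=Twc[:3,:3]@np.linalg.inv(K)@np.array([px[0],px[1],1.]); o=Twc[:3,3]
    return o+d*(z-o[2])/d[2]
def w2p(p,K,Twc):
    c=np.linalg.inv(Twc)@np.append(p,1); u=K@c[:3]; return u[:2]/u[2]
E
python3 - <<'E'
from h import *
C=bot.calibration("scene");T=np.linalg.inv(C["extrinsics"]);K=C["mtx"]
n=p2w((268,166),K,T,.018); l=p2w((353,367),K,T,.02); r=p2w((325,345),K,T,.02)
cs=[p2w(c,K,T,.018) for c in((338,284),(283,342),(374,411),(424,345))]
print(n,l,r); print(np.round(cs,3)); tc=np.mean(cs,0); print(tc)
q=bot.read_tool_rot()
out=[]
for nm,p in(("tray",tc),("nut",n)):
    yaw0=np.arctan2(p[1],p[0])
    best=None
    for y in (yaw0,yaw0+np.pi):
        s=bot.solve_ik([p[0],p[1],.2],quat(y)); print(nm,y,None if s is None else np.round(s,2))
x=2*np.arctan2(q[2],q[1]); print("yaw now",x)
for nm,p in(("tray",tc),("nut",n)):
    bot.move_pose([p[0],p[1],.2 if nm=="tray" else .16],quat(x if nm=="tray" else np.arctan2(p[1],p[0])+x-np.arctan2(.53,.148)))
    Tw=wristT(); im=bot.camera("wrist"); np.save(f"T_{nm}.npy",Tw); cv2.imwrite(f"pics/w_{nm}.png",im[:,:,::-1])
    print(nm,bot.read_position(),w2p(np.array([p[0],p[1],.02]),bot.calibration("wrist")["mtx"],Tw))
    for t in(("nut_left","nut_right","tray") if nm=="tray" else ("loose_nut",)):
        print(t,[(np.round(d["bbox"]).tolist(),round(d["confidence"],2)) for d in bot.search_frame("wrist",t)])
print(bot.read_clock(), bot.read_joint_positions())
E
```

```text
[ 0.44856531 -0.29518804  0.018     ] [0.62063092 0.16131113 0.02      ] [0.63009039 0.10486106 0.02      ]
[[0.535 0.031 0.018]
 [0.679 0.056 0.018]
 [0.643 0.231 0.018]
 [0.505 0.209 0.018]]
[0.59038237 0.13158706 0.018     ]
tray 0.21929993325157682 [ 0.1   0.43 -0.04  1.1   0.    3.02]
tray 3.36089258684137 [ 0.1   0.43 -0.04  1.1   0.   -0.12]
nut -0.5820284668483573 [-0.72  0.3  -0.23  1.04  0.    3.  ]
nut 2.5595641867414356 [-0.72  0.3  -0.23  1.04  0.   -0.14]
yaw now 2.8697436721248546
tray [0.58999045 0.1326796  0.20005333] [324.44480231 205.9884518 ]
nut_left [([331.0, 198.0, 67.0, 65.0], 0.75)]
nut_right []
tray [([194.0, 86.0, 247.0, 226.0], 0.78)]
nut [ 0.44920416 -0.29451941  0.16010148] [323.5599815  216.06841074]
loose_nut [([148.0, 197.0, 79.0, 80.0], 0.92), ([288.0, 185.0, 75.0, 73.0], 0.91), ([357.0, 71.0, 80.0, 85.0], 0.82), ([207.0, 295.0, 60.0, 78.0], 0.7)]
4.5917 [-7.17796155e-01  3.34534893e-01 -2.93332864e-01  9.42706835e-01
  1.48851602e-04  1.43267543e+00]
```

View pics/w_tray.png

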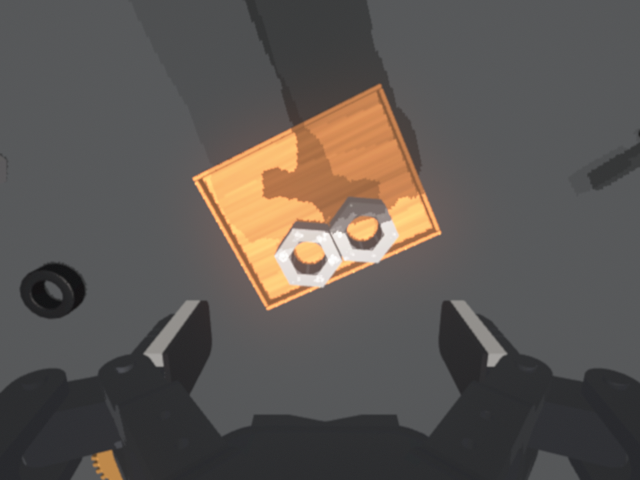

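View pics/w_nut.png

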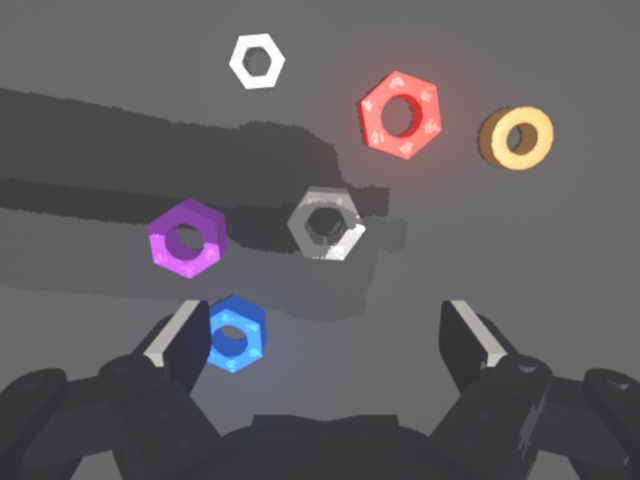

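The wrist view over the tray shows the pair at about (308,255) and (364,230), with the far wall at the lower edge. The loose grey nut is at (326,223), with corners to left and right, and room for the fingers. Now I'll fit the hexagons and the tray outline by image gradients.

```bash
cat > fit.py <<'E'
from h import *
from scipy.optimize import differential_evolution as DE
K=bot.calibration("wrist")["mtx"]
def proj(P,T):
    c=(P-T[:3,3])@T[:3,:3]; u=c@K.T; return u[:,:2]/u[:,2:]
def hexpts(x,y,a,z,n=24,rc=.03175):
    c=np.array([[np.cos(a+k*np.pi/3),np.sin(a+k*np.pi/3)] for k in range(7)])*rc
    t=np.linspace(0,1,n,endpoint=False)[:,None]
    p=np.vstack([c[k]*(1-t)+c[k+1]*t for k in range(6)])+[x,y]
    return np.c_[p,np.full(len(p),z)]
def rectpts(x,y,a,z,n=100):
    c=np.array([[74,94],[-74,94],[-74,-94],[74,-94],[74,94]])/1e3
    t=np.linspace(0,1,n)[:,None]
    p=np.vstack([c[k]*(1-t)+c[k+1]*t for k in range(4)])@np.array([[np.cos(a),np.sin(a)],[-np.sin(a),np.cos(a)]])+[x,y]
    return np.c_[p,np.full(len(p),z)]
def grad(im):
    e=0
    for k in range(3):
        g=cv2.GaussianBlur(im[:,:,k].astype(np.float32),(0,0),1.2)
        e=np.maximum(e,np.hypot(cv2.Sobel(g,5,1,0),cv2.Sobel(g,5,0,1)))
    return np.minimum(e,120)
def samp(g,p): return cv2.remap(g,p[:,0].astype(np.float32),p[:,1].astype(np.float32),1)
def fit(im,T,x0,a0,z,model=hexpts,r=.012,da=np.pi/6):
    g=grad(im); f=lambda v:-samp(g,proj(model(*v,z),T)).mean()
    s=DE(f,[(x0[0]-r,x0[0]+r),(x0[1]-r,x0[1]+r),(a0-da,a0+da)],seed=0,popsize=25)
    return s.x,-s.fun
def draw(im,p): 
    for u in p: cv2.circle(im,(int(u[0]*4),int(u[1]*4)),1,(0,255,0),-1)
E
python3 - <<'E'
from fit import *
T=np.load("T_nut.npy"); im=cv2.imread("pics/w_nut.png")
n,s=fit(im,T,p2w((326,223),K,T,.029),0,.029); print("nut",n,s)
big=cv2.resize(im,None,fx=4,fy=4); draw(big,proj(hexpts(*n,.029),T)); A=big[680:1120,1100:1500]
T=np.load("T_tray.npy"); im=cv2.imread("pics/w_tray.png"); big=cv2.resize(im,None,fx=4,fy=4)
tr,s=fit(im,T,p2w((318,196),K,T,.018),.2,.018,rectpts,da=.15); print("tray",tr,s); draw(big,proj(rectpts(*tr,.018),T))
for nm,px in(("left",(364,230)),("right",(308,255))):
    v,s=fit(im,T,p2w(px,K,T,.033),tr[2],.033); c,sn=np.cos(tr[2]),np.sin(tr[2]); d=v[:2]-tr[:2]
    print(nm,v,s,"in tray",c*d[0]+sn*d[1],-sn*d[0]+c*d[1]); draw(big,proj(hexpts(*v,.033),T))
cv2.imwrite("pics/fitn.png",A); cv2.imwrite("pics/fitt.png",cv2.resize(big[300:1300,740:1800],None,fx=.6,fy=.6,interpolation=3)[:600])
E
```

```text
nut [ 0.44641954 -0.3013239   0.39562164] 109.43599700927734
tray [0.58933316 0.12635665 0.17814449] 119.99822998046875
left [0.6214828  0.1608748  0.16534554] 96.55343627929688 in tray 0.037757590658813324 0.028274837595807328
right [0.63140841 0.10380619 0.16157207] 119.80978393554688 in tray 0.03741335115761371 -0.02964947261387176
```

View pics/fitn.png

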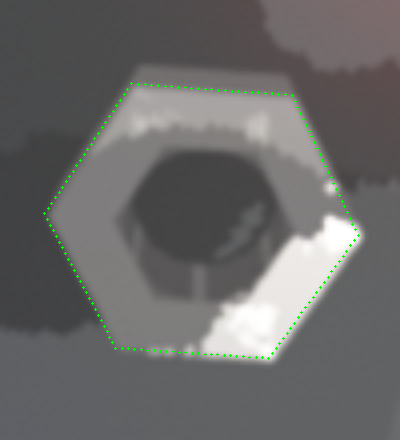

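View pics/fitt.png

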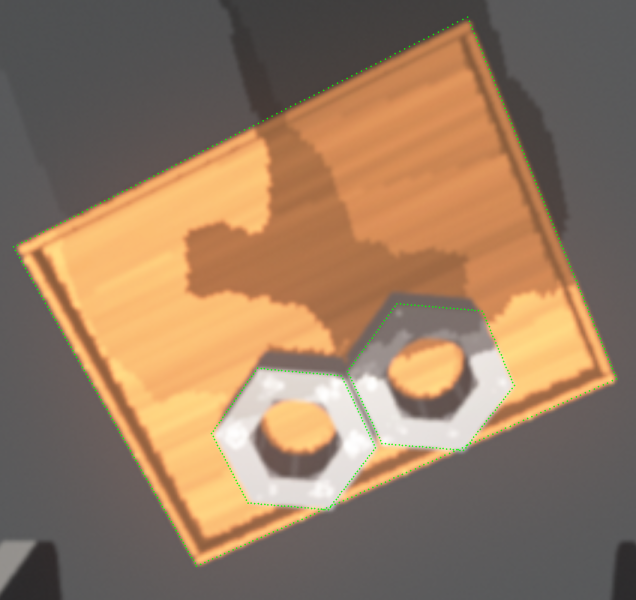

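Both fits sit well on the nut tops and on the tray rim. The pair gap is about 3 mm. Picking now.

```bash
python3 - <<'E'
from fit import *
n=np.array([.44642,-.30132]); y=.3956+2*np.pi/3; u=np.array([np.cos(y),np.sin(y)])
p=n+.003*u; q=quat(y)
bot.set_gripper(1.0,60)
bot.move_pose([*p,.09],q); print(bot.read_position(),bot.read_joint_positions())
print(bot.move_linear([*p,.003],.1,until_force=10),bot.read_position())
bot.set_gripper(0.0,60); print(bot.read_gripper_width(),bot.read_finger_force(),bot.read_ft_force())
bot.move_linear([*p,.12],.15); print(bot.read_gripper_width(),bot.read_ft_force())
# above tray
yp=.17+np.pi; m=np.array([.62645,.13234]); t=m-.050*np.array([np.cos(.17),np.sin(.17)])
p=t+.003*np.array([np.cos(yp),np.sin(yp)])
bot.move_pose([*p,.12],quat(yp))
T=wristT(); im=bot.camera("wrist"); np.save("T_h.npy",T); cv2.imwrite("pics/held.png",im[:,:,::-1])
print(bot.read_position(),p,bot.read_clock(),bot.read_gripper_width())
E
```

```text
[ 0.44418097 -0.2995837   0.09016911] [-7.31206098e-01  4.02793705e-01 -3.90213206e-01  7.77510098e-01
  2.64667105e-05 -7.90491520e-02]
False [ 0.44447476 -0.29989429  0.00354077]
0.004812076512441175 0.0 [0.0654445 0.699003  0.0952916]
-0.0004921854806359168 [ 0.14171806  0.34163927 -0.01633672]
[0.57440442 0.12211176 0.11994157] [0.57421401 0.12337334] 10.55 6.37300212532413e-05
```

View pics/held.png

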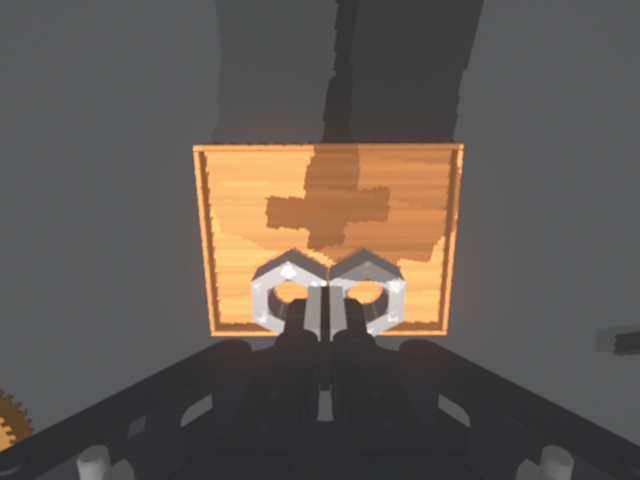

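The fingers are shut on nothing, so the pick missed. I'll look at what happened to the nut.

```bash
python3 - <<'E'
from fit import *
im=bot.camera("scene")[:,:,::-1]; a=cv2.resize(im[90:270,160:360],None,fx=3,fy=3)
cv2.imwrite("pics/after.png",a)
E
```

```text
(no output)
```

View pics/after.png

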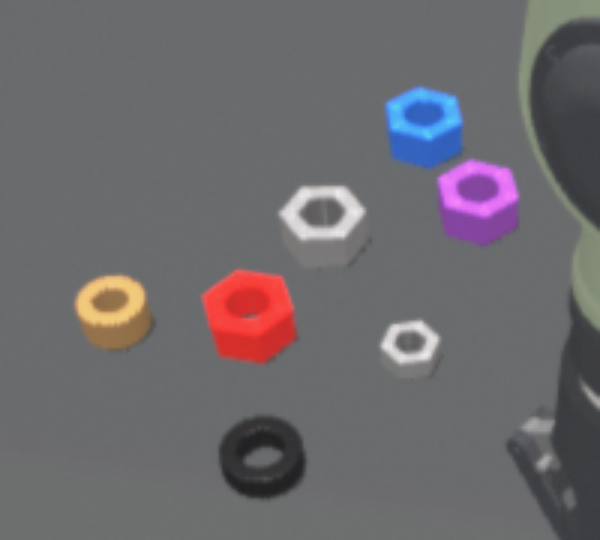

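```bash
python3 - <<'E'
from fit import *
a=cv2.imread("pics/scene0.png")[90:270,160:360]; b=bot.camera("scene")[90:270,160:360,::-1]
c=np.hstack([a[30:130,50:180],b[30:130,50:180]])
cv2.imwrite("pics/cmp.png",cv2.resize(c,None,fx=3,fy=3,interpolation=2))
C=bot.calibration("scene");T=np.linalg.inv(C["extrinsics"]);import fit; fit.K=C["mtx"]
for im in(cv2.imread("pics/scene0.png"),bot.camera("scene")[:,:,::-1]): print(fit.fit(im,T,[.447,-.299],.4,.029,r=.03))
E
```

```text
(array([ 0.44617109, -0.30145062,  0.3530891 ]), np.float64(119.99991607666016))
(array([ 0.44639711, -0.30148974,  0.44165299]), np.float64(119.99250030517578))
```

View pics/cmp.png

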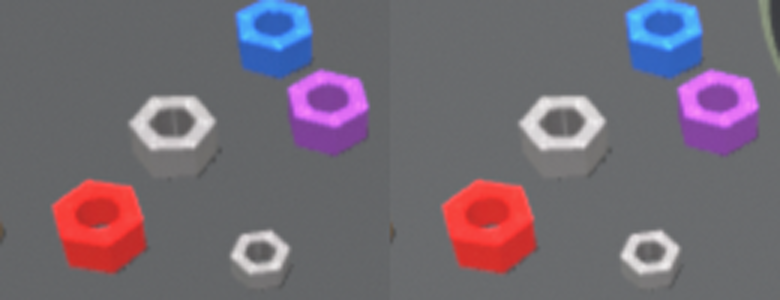

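The nut hasn't moved, and the scene and wrist fits agree on its position. I'll approach again and check with pictures and gripper readings before closing.

```bash
python3 - <<'E'
from fit import *
n=np.array([.44642,-.30140]); y=.3956+2*np.pi/3; u=np.array([np.cos(y),np.sin(y)])
p=n+.003*u; q=quat(y)
bot.set_gripper(1.0,60); print(bot.read_gripper_width(),bot.read_clock())
bot.move_pose([*p,.07],q)
print(bot.move_linear([*p,.003],.1,until_force=10),bot.read_position(),bot.read_gripper_width(),bot.read_clock())
a=bot.camera("wrist")[:,:,::-1]; s=bot.camera("side")[:,:,::-1]
bot.set_gripper(0.55,60); print(bot.read_gripper_width(),bot.read_finger_force(),bot.read_clock())
a2=bot.camera("wrist")[:,:,::-1]; s2=bot.camera("side")[:,:,::-1]
f=lambda w,s:np.hstack([cv2.resize(w,(400,300)),cv2.resize(s[270:465,180:440],(400,300))])
cv2.imwrite("pics/pick2.png",np.vstack([f(a,s),f(a2,s2)]))
E
```

```text
0.9984326695385293 11.4833
False [ 0.44447676 -0.29975794  0.00338078] 1.001509708602751 13.9333
0.5487288995972405 0.0 14.5
```

View pics/pick2.png

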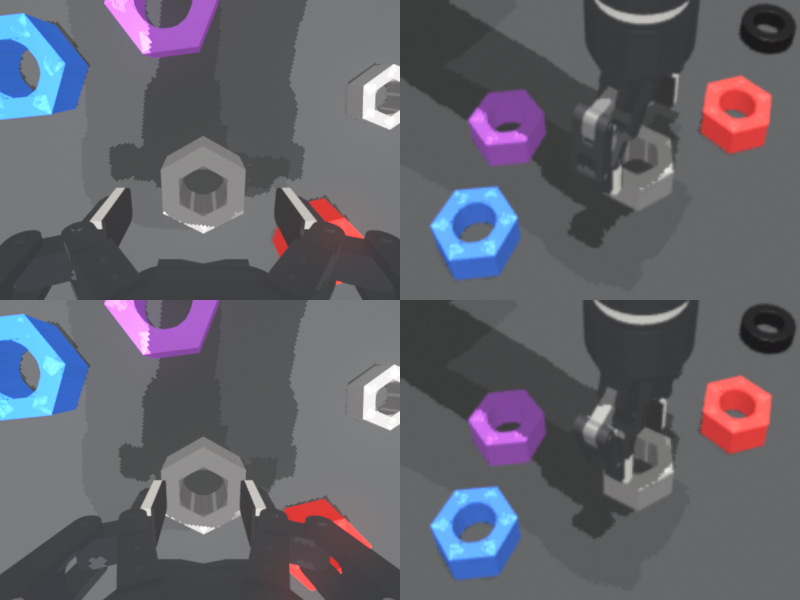

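```bash
python3 - <<'E'
from fit import *
T=wristT(); C=bot.calibration("side"); S=np.linalg.inv(C["extrinsics"])
def ray(px,K,T): d=T[:3,:3]@np.linalg.inv(K)@np.array([*px,1.]); return T[:3,3],d/np.linalg.norm(d)
for a,b in(((253,288),(328,387)),((245,285),(328,387)),((253,288),(322,385))):
    o1,d1=ray(a,K,T);o2,d2=ray(b,C["mtx"],S)
    t=np.linalg.lstsq(np.c_[d1,-d2],o2-o1,rcond=None)[0]; print((o1+d1*t[0]).round(4),(o2+d2*t[1]).round(4))
y=.3956+2*np.pi/3; v=np.array([np.sin(y),-np.cos(y)]); n=np.array([.44642,-.3014])
for w in(.0275,.034):
  for z in(.005,.0135,.03): print(w,z,"side",w2p(np.array([*(n-w*v),z]),C["mtx"],S).round(0),"wrist",w2p(np.array([*(n-w*v),z]),K,T).round(0))
print(bot.read_gripper_width(),bot.read_clock(),bot.read_position(),bot.read_ft_force())
E
```

```text
[ 0.4222 -0.3215  0.0236] [ 0.4368 -0.3199  0.0262]
[ 0.4188 -0.3226  0.0251] [ 0.4366 -0.321   0.0281]
[ 0.4212 -0.3195  0.0283] [ 0.4297 -0.3185  0.0297]
0.0275 0.005 side [322. 400.] wrist [267. 286.]
0.0275 0.0135 side [323. 396.] wrist [265. 293.]
0.0275 0.03 side [323. 388.] wrist [259. 310.]
0.034 0.005 side [320. 404.] wrist [254. 286.]
0.034 0.0135 side [320. 400.] wrist [250. 293.]
0.034 0.03 side [320. 393.] wrist [243. 310.]
0.5498162914504882 14.6 [ 0.44400876 -0.2995857   0.00301351] [0.43440656 0.00503452 0.5023022 ]
```

```bash
python3 - <<'E'
from fit import *
def tile():
    a=bot.camera("wrist")[:,:,::-1]; s=bot.camera("side")[:,:,::-1]
    return np.hstack([cv2.resize(a[200:380,205:445],(400,300),interpolation=2),cv2.resize(s[320:425,280:420],(400,300),interpolation=2)])
A=tile(); bot.set_gripper(0.3,60); print(bot.read_gripper_width(),bot.read_finger_force(),bot.read_ft_force(),bot.read_clock())
cv2.imwrite("pics/tip.png",np.vstack([A,tile()]))
E
```

```text
0.300254040277853 0.0 [-0.01649514 -0.3295472  -0.08236328] 15.0417
```

View pics/tip.png

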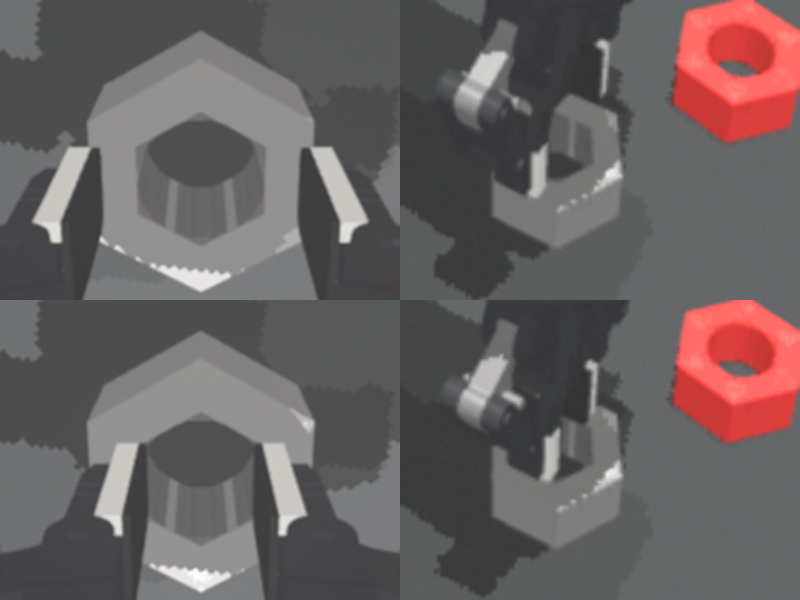

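The close-ups show the cause. The pads are level with the nut's centre, but the tips are about 30 mm above the plate with the TCP at z = 3 mm, so they closed above the nut. The tips really are about 25–30 mm further back than stated. I'll descend about 25 mm deeper with a force guard.

```bash
python3 - <<'E'
from fit import *
n=np.array([.44642,-.30140]); y=.3956+2*np.pi/3; p=n+.003*np.array([np.cos(y),np.sin(y)])
bot.set_gripper(1.0,60)
print(bot.move_linear([*p,-.022],.06,until_force=8),bot.read_position(),bot.read_ft_force())
bot.set_gripper(0.0,60); w=bot.read_gripper_width(); print(w,bot.read_finger_force(),bot.read_ft_force(),bot.read_position(),bot.read_clock())
if w>.5:
    bot.move_linear([*p,.06],.15); print(bot.read_gripper_width(),bot.read_ft_force(),bot.read_clock())
E
```

```text
False [ 0.44370622 -0.29932196 -0.02249094] [ 0.15557395  0.80185139 -0.60540452]
0.6247199004214135 64.5936119556427 [-0.24663185  0.15030658  6.72054331] [ 0.44446494 -0.29979582 -0.02131097] 16.7167
0.630516832095082 [ 0.44550662  0.35986033 -4.05478813] 17.4167
```

Gripped: 53 mm opening, and the wrist carries the nut's weight. Moving over the tray, with a numeric check of the held nut against the pair before lowering.

```bash
python3 - <<'E'
from fit import *
yp=.17+np.pi; e=np.array([np.cos(.17),np.sin(.17)]); m=np.array([.62645,.13234]); t=m-.050*e; p=t-.003*e
bot.move_pose([*p,.06],quat(yp)); 
T=wristT(); im=bot.camera("wrist")[:,:,::-1].copy(); cv2.imwrite("pics/h2.png",im); np.save("T_h2.npy",T)
z=bot.read_position(); print(z,p,bot.read_gripper_width(),bot.read_clock())
h,s=fit(im,T,t,.17,z[2]+.0213+.029,r=.008,da=.3); print("held",h,s,"err in tray axes",(h[:2]-t)@e,(h[:2]-t)@[-e[1],e[0]])
for nm,x0 in(("L",(.6215,.1609)),("R",(.6314,.1038))): print(nm,fit(im,T,x0,.17,.033,r=.006,da=.2))
E
```

```text
[0.57438697 0.12203002 0.05991539] [0.57421401 0.12337334] 0.629544950163141 19.0917
held [0.56917203 0.12007322 0.15541089] 53.90324401855469 err in tray axes -0.008527616233604027 -0.0023995278164797677
L (array([0.62255489, 0.15745349, 0.33815921]), np.float64(46.22856521606445))
R (array([0.63042041, 0.10330618, 0.12226598]), np.float64(46.54176712036133))
```

The in-hand fits are weak because the fingers hide the nut. I'll lower it, lift 1 mm, slide gently towards the pair until light contact, then release and measure.

```bash
python3 - <<'E'
from fit import *
e=np.array([np.cos(.17),np.sin(.17)]); m=np.array([.62645,.13234]); p=m-.053*e
print(bot.move_linear([*p,.0],.1,until_force=12),bot.read_ft_force())
print(bot.move_linear([*p,-.019],.03,until_force=5),bot.read_position(),bot.read_ft_force(),bot.read_clock())
z=bot.read_position()[2]
bot.move_linear([*p,z+.0015],.03)
print(bot.move_linear([*(p+.006*e),z+.0015],.02,until_force=3),bot.read_position(),(bot.read_position()[:2]-p)@e,bot.read_ft_force(),bot.read_clock())
E
```

```text
False [ 1.31311923  0.35798483 -4.07293115]
True [ 0.57389673  0.12338124 -0.01729332] [-0.58672782 -0.73389347  4.41294366] 20.4083
True [ 0.57726352  0.12407525 -0.01723647] 0.003124307823141681 [-0.49092642  0.22918128  2.99244063] 20.9833
```

```bash
python3 - <<'E'
from fit import *
q=bot.read_position(); bot.set_gripper(1.0); print(bot.read_gripper_width(),bot.read_ft_force())
bot.move_linear([q[0],q[1],.06],.12)
bot.move_linear([q[0]+.02,q[1],.16],.2); bot.wait(.2)
T=wristT(); im=bot.camera("wrist")[:,:,::-1].copy(); cv2.imwrite("pics/end.png",im); np.save("T_e.npy",T)
print(bot.read_clock())
e=np.array([np.cos(.17),np.sin(.17)]); m=np.array([.62645,.13234])
r={}
for nm,x0 in(("L",(.6215,.1609)),("R",(.6314,.1038)),("N",m-.048*e)):
    r[nm],s=fit(im,T,x0,.17,.033,r=.012,da=.4); print(nm,r[nm],s)
for a,b in("LR","LN","RN"): print(a+b,np.linalg.norm(r[a][:2]-r[b][:2]))
C=bot.calibration("scene"); import fit as F; F.K=C["mtx"]; S=np.linalg.inv(C["extrinsics"]); im=bot.camera("scene")[:,:,::-1].copy()
for nm in "LRN": print("scene",nm,F.fit(im,S,r[nm],.17,.033,r=.012,da=.4))
E
```

```text
0.9977718462642793 [ 0.70345376 -0.6396634  -0.62894489]
23.1167
L [0.621951   0.160841   0.18454718] 98.26923370361328
R [0.63365283 0.10406095 0.18507721] 97.77394104003906
N [0.57818885 0.12326114 0.19163807] 74.49176788330078
LR 0.057973323624447966
LN 0.05768336775582583
RN 0.058693272475610576
scene L (array([0.62199594, 0.16394666, 0.15795921]), np.float64(99.45291137695312))
scene R (array([0.6354931 , 0.10458423, 0.20844365]), np.float64(103.59716796875))
scene N (array([0.5799413 , 0.12758186, 0.20533256]), np.float64(85.28813934326172))
```

```bash
python3 -c "
from cell import bot
print(bot.close_job())"
```

```text
the job is handed in; nothing more can be done
None
```

The steel nut is in the tray, nested against the pair and released, and the job is handed in; the verdict wasn't shown, but by the last wrist-camera fit it lies 57.7 and 58.7 mm from the two nuts, the pair 58 mm apart, flats parallel within about 0.5° (scene camera: about 3°), after one missed grasp, at about 23 s.

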